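Make up the register rail for the next stencil

TASK

Make the register rail ready for the next stencil: take every tape roll parked on its two pins off and lay it flat in the shallow card tray. Then bring each wooden packing strip that is there onto the rail and slide it until its holes drop over both pins and it lies flat, do the same with the windowed stencil on top of the packing, and last lower one brass ring weight over each pin so that it stands flat on the stencil. Leave the other things on the table where they are.

Things in the scene. Friction and masses are not known exactly. Their poses are not given: they have to be found in the camera images.
- rail: register rail fixed on the table: a dark steel foot 70 x 250 x 6 mm and on it an aluminium bed 40 mm wide (its x), 230 mm long (its y), whose top is 24 mm above the table; on the bed stand two fixed steel locating pins. Origin on the table under its centre; y runs along the rail.
- rail_bed (a point): centre of the top of the rail's bed, midway between the pins, 24 mm above the table
- rail_pin_a (a point): top of the locating pin at 75 mm along the rail's +y: 14 mm diameter, 40 mm tall above the bed (top 64 mm above the table), its last 4 mm tapered to 8 mm
- rail_pin_b (a point): top of the other pin, the same, 75 mm along the rail's -y
- packer_a: plain wooden packing strip, 200 x 60 x 8 mm (long axis = its y, 60 mm along its x), with two through holes 150 mm apart: a 17.5 mm round hole 75 mm along +y and a slot 17.5 mm across and 20.5 mm along the strip at 75 mm along -y. It fits the pins either way round. Origin at the centre of its underside; z up. 0.12 kg. May be absent.
- packer_b: second packing strip, like packer_a. May be absent; at least one of the two is there.
- stencil: aluminium stencil strip, told from the packing strips by three rectangular windows (31 x 25 mm) in a row in its middle, the long sides left solid. Size, holes, origin and axes exactly as packer_a. About 0.16 kg.
- roll_a: tape roll of plain brown, 60 mm diameter, 40 mm tall, with a 23 mm bore, 0.1 kg, parked at the start over a pin of the rail with its axis upright, resting on the bed. Origin at the centre of its underside, z along its axis. May be absent.
- roll_b: tape roll of plain brown, 60 mm diameter, 40 mm tall, with a 23 mm bore, 0.1 kg, parked at the start over a pin of the rail with its axis upright, resting on the bed. Origin at the centre of its underside, z along its axis. May be absent. At least one of the two is there.
- weight_a: brass ring weight, 50 mm diameter, 45 mm tall, with a 19 mm bore, about 0.35 kg, standing upright on the table. Origin at the centre of its underside, z along its axis. The two weights are alike.
- weight_b: brass ring weight, 50 mm diameter, 45 mm tall, with a 19 mm bore, about 0.35 kg, standing upright on the table. Origin at the centre of its underside, z along its axis. The two weights are alike.
- tray: shallow card tray for the tape rolls, black outside, fixed: 90 mm along its x, 195 mm along its y, 15 mm high, walls and floor 2 mm; room for both rolls one behind the other along y. Origin at the centre of its underside.
- chalk_block: bystander: white block 58 x 108 x 34 mm on the table
- mixing_cup: bystander: clear cup, 69 mm wide, 88 mm tall
- eraser: bystander: eraser 21 x 42 x 12 mm
- crayon_tin: bystander: flat tin 49 x 72 x 18 mm
Mind the look-alikes: they are no part of the job. Leave any green look-alike of the roll_b alone.

How it is judged:
By the outcome, as a careful person would: the job done as asked, in the order asked, and still so for the second after the job is handed in, with the robot touching nothing.
Of roll_a, roll_b only 1 to 2 are there at a start; the rules pass over those that are not, and their reading is None.
Of packer_a, packer_b only 1 to 2 are there at a start; the rules pass over those that are not, and their reading is None.
At some moment in a run one of packer_a, packer_b, stencil, weight_a, weight_b may be knocked a few centimetres aside while the robot is not near it.
Once in a run the grip may slacken for a moment while it holds something.
It also fails if it takes over 210 s, if anything falls off the work surface, if the arm or the gripper's body presses on something with over 40 N, if the wrist force passes 120 N, or if a joint passes its speed limit or range.

ROBOT

A 7-joint arm with a two-finger parallel gripper is mounted at the origin on a cart in front of the work surface, level with it; the furniture and walls round the work are solid. World frame = base frame: x ahead of the robot, y to its left, z up, the work surface at z = 0. Lengths are in m, angles in rad, forces in N, time in s.
With the tool pointing down it reaches from about 0.425 to 0.925 m from the base axis. Payload 6.8 kg.
Tool frame: the origin (TCP) lies on the centre line of the jaws, within the pads' length; the fingertips stand 8 mm ahead of it and the grasp point (between the pads) lies 11 mm behind it (bot.tips_ahead is the distance from the TCP to the fingertips, in m); z points along the fingers, y is the line along which they close (so a half turn about z gives the same grasp; the last joint's range is limited). The gripper opens to 85 mm and grips with 20 to 120 N. Pads are 22 mm wide; open, the fingers measure 114 mm over their backs; the gripper's body (76 mm by 85 mm) begins 54 mm behind the grasp point. The pads swing forward as they close: fully open they stand 13 mm farther back than shut.
Start: joints at [1.083, 0.477, 0.022, 1.555, -0.011, 1.109, -0.083], TCP at [0.25, -0.627, 0.239] pointing down, gripper open.
Joint ranges: [-2.96, 2.96], [-0.34, 2.1], [-1.41, 1.46], [0.24, 2.44], [-1.37, 4.51], [0.17, 1.92], [-2.96, 2.96]. Speed limits (rad/s): [2.39, 2.39, 3.14, 3.14, 3.14, 3.14, 3.14].

INTERFACE

Orientations are given as a unit quaternion [w, x, y, z].
In Python, from station import bot gives the robot as it stands.
- The arm moves only by the tool send_rows, never from a script. Its argument "deltas" is text: rows parted by semicolons, each of 4 numbers parted by spaces: the shift along the tool's x, y, z in m, then the turn about the tool's z in degrees. In form: x y z spin; .... A call has 1 to 5 rows; each row is the pose to reach, as a shift and turn from the pose commanded when the call began, along the tool's axes at that moment; what a row does not reach only later rows make up. A row lasts 1/10 s, in which the tool goes at most 50 mm and 8.59 degrees, less where a joint would pass 70% of its speed; a pose out of reach is approached as far as the arm can. A call with a gripper value outside its range is refused whole. "claw" is the opening, from 0 (shut) to 1 (fully open), set as the call begins (left out, the last holds). The fingers move at their own pace and stop on an object; "force" is the grip in N (left out, the last holds). Time passes only in rows, so rows that repeat a pose let the fingers close. It gives the time, the measured TCP pose, the force, the opening and the grip force at its end, in the units of the state.
- bot.get_obs(): the state, without advancing time (a new reading comes with each control period).
- bot.read_camera(name): name is "scene" or "top" or "wrist"; returns a dict with "img" (480x640x3 uint8, red, green, blue), "depth" (480x640 float32, m along the optical axis (not along the pixel's ray), 0 where there is no reading), "fx", "fy", "cx", "cy" (pixels), "camera_from_world" (4x4, takes a point from world to camera coordinates). Camera axes: x right, y up, looking along -z (the intrinsics and any distortion apply to the point x, -y, -z); pixel columns grow to the right and rows downward; lengths in m; the calibration is good to about 2 mm. A picture is of the moment at which its call begins.
- bot.hand_in(): hands the job in; it is judged then, once.
Trained networks look in a picture, given as the dict that the camera call returned (one of the last four; its "shot" number tells which), for a name from the list of things; names that differ only in an ending like _2 or _b are one class to them, and where a whole thing is asked for, a point or a joint stands for the part that bears it (a point fixed in the world has none). Each returns a list of dicts, best first, with "confidence" (0 to 1); they miss things now and then, are a little off and sometimes report something else, mostly with a low value. They report only what shows in the picture. A call takes as long as a camera call. They do not tell look-alikes from the thing itself.
- bot.masks_of(picture, query): "mask" (480x640 bool, what is visible of it).
- bot.landmark_of(picture, query): "xyz" ([x, y, z] in m, in world coordinates, good to about 4 mm: a listed point, or the origin of a listed thing).
The state is a dict: "t": time; "q": joint angles; "joint_vel": joint speeds; "joint_torque": joint torques, N m; "eef_pos": TCP position; "tool_rot": TCP orientation; "contact_force": force on the tool from outside, world axes, zero at the start; "torque": the same for the moment, N m; "gripper_width": opening from 0.0 (shut) to 1.0 (fully open); "grasp_force": force on a finger pad.
Only numpy, scipy, OpenCV 4.12 (cv2) and the standard library are available. Lean on these libraries where they do the work, as an engineer would, in place of code of your own. Each camera call takes 0.05 s, during which the arm holds its last target. There are 200 camera calls.

## Working session

There is one attempt and no reset: what is moved stays moved. The work goes in short steps, Python scripts to look and compute and a tool call to move; the robot and the scene stay as the last step left them, time stands still between calls to the robot, and variables do not carry over. Pictures are saved under pics/ and viewed, at most 14 in all, crops included, and the job is handed in when it is done.

Besides the shell and the picture viewer there is one more tool, called after "Request:" as name(argument=value, ...), one argument or row to a line, values as JSON. send_rows: Moves the arm, as the interface text tells. Its arguments: {"type":"object","properties":{"deltas":{"type":"string"},"claw":{"type":"number"},"force":{"type":"number"}},"required":["deltas"]}

```bash
mkdir -p pics; ls
cat > h.py <<'E'
import numpy as np, cv2
from station import bot
def world(p):
    d=p["depth"]; v,u=np.mgrid[0:480,0:640]
    c=np.stack([(u-p["cx"])/p["fx"]*d,-(v-p["cy"])/p["fy"]*d,-d,np.ones_like(d)],-1)
    return (c@np.linalg.inv(p["camera_from_world"]).T)[...,:3]
def save(p,n): cv2.imwrite("pics/"+n,p["img"][...,::-1])
E
python3 - <<'E'
from h import *
o=bot.get_obs(); print(o)
for n in ["top","scene"]:
    p=bot.read_camera(n); save(p,n+"0.png"); np.savez(n+"0.npz",**{k:p[k] for k in("img","depth","fx","fy","cx","cy","camera_from_world")})
    for q in ["rail_bed","rail_pin_a","rail_pin_b","packer_a","stencil","roll_a","weight_a","tray","chalk_block","mixing_cup","eraser","crayon_tin"]:
        print(n,q,[(np.round(r["xyz"],3).tolist(),round(r["confidence"],2)) for r in bot.landmark_of(p,q)])
E
```

```text
pics
{'t': 0.0, 'q': array([ 1.08289601,  0.47779872,  0.02233052,  1.55647452, -0.01148619,
        1.10926587, -0.08307312]), 'joint_vel': array([-0.00116856, -0.00165586, -0.00192455,  0.00257697,  0.00063285,
        0.00057534, -0.00133385]), 'joint_torque': array([-6.36540717e-04, -5.96446824e+01,  1.60786439e+00, -2.81201541e+01,
        1.24084018e-02,  9.14200995e-03,  8.80572884e-06]), 'eef_pos': array([ 0.25001975, -0.62636498,  0.2383167 ]), 'tool_rot': array([-8.76508057e-04,  9.82016773e-01,  1.88791503e-01, -2.41483644e-04]), 'contact_force': array([-0.0366699 , -0.10791994,  0.45440128]), 'torque': array([ 0.00515988, -0.0226739 , -0.01647897]), 'grasp_force': 0.0, 'gripper_width': 1.0025575729199243}
top rail_bed [([0.504, -0.054, 0.022], 0.74)]
top rail_pin_a [([0.493, 0.024, 0.058], 0.74), ([0.521, -0.125, 0.064], 0.6)]
top rail_pin_b [([0.493, 0.024, 0.058], 0.74), ([0.521, -0.125, 0.064], 0.6)]
top packer_a [([0.452, 0.236, 0.003], 0.8)]
top stencil [([0.452, 0.236, 0.001], 0.49)]
top roll_a [([0.345, 0.259, 0.001], 0.86), ([0.628, -0.102, -0.001], 0.82), ([0.646
[... 607 characters left out ...]
 0.9), ([0.488, 0.021, 0.065], 0.68)]
scene rail_pin_b [([0.519, -0.125, 0.067], 0.9), ([0.488, 0.021, 0.065], 0.68)]
scene packer_a [([0.452, 0.233, -0.001], 0.67)]
scene stencil [([0.558, 0.238, 0.004], 0.79)]
scene roll_a [([0.647, -0.315, 0.003], 0.89), ([0.677, 0.155, -0.003], 0.79), ([0.627, -0.092, -0.0], 0.65), ([0.347, 0.261, 0.001], 0.61), ([0.518, -0.128, 0.023], 0.56)]
scene weight_a [([0.632, -0.216, 0.0], 0.76), ([0.66, 0.016, -0.005], 0.61)]
scene tray []
scene chalk_block [([0.357, -0.051, -0.003], 0.56), ([0.731, 0.022, -0.001], 0.4)]
scene mixing_cup [([0.348, 0.116, 0.0], 0.83)]
scene eraser [([0.374, -0.166, 0.001], 0.62)]
scene crayon_tin [([0.734, 0.021, -0.006], 0.82)]
```

View pics/top0.png

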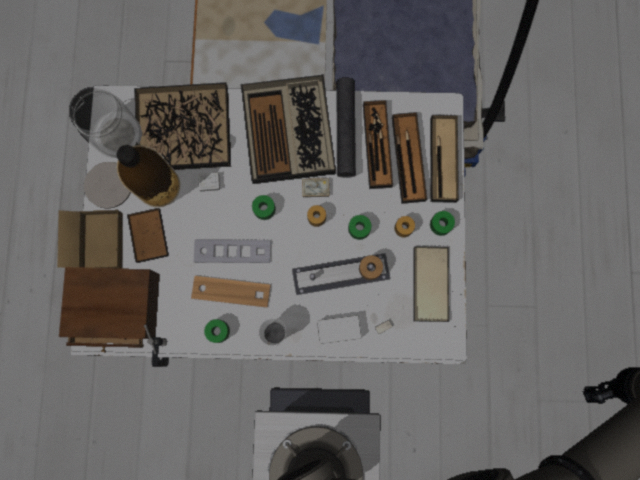

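View pics/scene0.png

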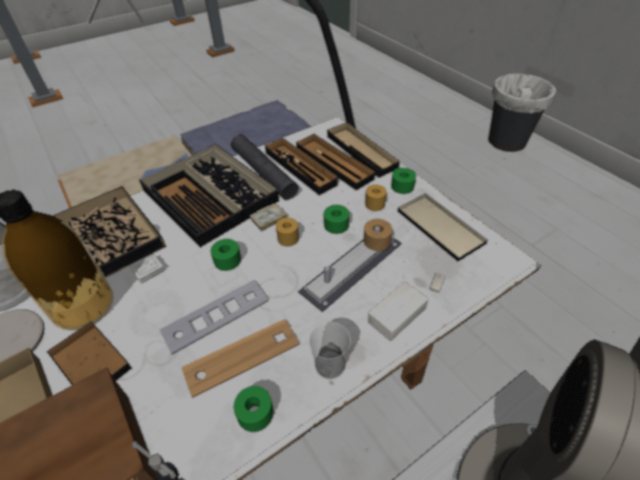

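The roll is brown and sits on a pin at top (372,266). The weights are yellow brass, at (317,215) and (405,226). The packer is wood at (231,291), the stencil is windowed grey at (232,251), and the pale tray is at (432,284). The green rings at (263,207), (360,226), (443,223) and (217,331) are look-alikes to leave alone. I'll confirm in a crop and measure.

```bash
cat >> h.py <<'E'
def fit_rect(W,c,z0,z1,r=0.13,mask=None):
    m=(W[...,2]>z0)&(W[...,2]<z1)&(np.hypot(W[...,0]-c[0],W[...,1]-c[1])<r)
    if mask is not None: m&=mask
    n,l,s,ce=cv2.connectedComponentsWithStats(m.astype(np.uint8))
    k=1+np.argmax(s[1:,4]); P=W[l==k][:,:2].astype(np.float32)
    (x,y),(w,h),a=cv2.minAreaRect(P*1000)
    if w<h: a+=90; w,h=h,w
    return dict(c=(round(x,1),round(y,1)),L=round(w,1),Wd=round(h,1),long_yaw=round((a+90)%180-90,2),z=round(float(np.median(W[l==k][:,2]))*1000,1),mean=np.round(P.mean(0)*1000,1).tolist(),n=len(P))
E
python3 - <<'E'
from h import *
print(bot.tips_ahead)
p=dict(np.load("top0.npz")); W=world(p)
for n,c,a,b,r in [("packer",(.452,.235),.004,.015,.13),("stencil",(.558,.238),.004,.015,.13),("bed",(.505,-.054),.016,.032,.14),("foot+",(.505,-.054),.003,.07,.15),("tray",(.485,-.288),.005,.03,.13),
 ("roll",(.52,-.126),.05,.08,.05),("pinA",(.49,.022),.04,.08,.03),("wa",(.655,.016),.035,.06,.04),("wb",(.635,-.217),.035,.06,.04),("cup",(.347,.116),.03,.12,.06),("chalk",(.358,-.051),.02,.05,.07)]:
    try: print(n,fit_rect(W,c,a,b,r))
    except Exception as e: print(n,e)
p=dict(np.load("scene0.npz"));
cr=p["img"][170:330,160:500]; cv2.imwrite("pics/crop0.png",cv2.resize(cr,None,fx=2.3,fy=2.3,interpolation=cv2.INTER_CUBIC)[...,::-1])
E
```

```text
0.008
packer {'c': (452.0, 236.0), 'L': 225.2, 'Wd': 74.8, 'long_yaw': 86.03, 'z': 8.0, 'mean': [449.1000061035156, 236.8000030517578], 'n': 1461}
stencil {'c': (554.5, 237.7), 'L': 225.8, 'Wd': 76.8, 'long_yaw': 89.76, 'z': 7.7, 'mean': [554.7000122070312, 238.0], 'n': 1177}
bed {'c': (496.8, -23.4), 'L': 174.8, 'Wd': 44.6, 'long_yaw': -80.42, 'z': 23.5, 'mean': [495.5, -19.299999237060547], 'n': 938}
foot+ {'c': (510.4, -47.3), 'L': 268.3, 'Wd': 119.4, 'long_yaw': -82.36, 'z': 20.8, 'mean': [500.1000061035156, -48.29999923706055], 'n': 2493}
tray {'c': (482.0, -311.1), 'L': 198.0, 'Wd': 56.5, 'long_yaw': -0.88, 'z': 11.9, 'mean': [490.20001220703125, -323.0], 'n': 167}
roll {'c': (515.0, -125.4), 'L': 58.6, 'Wd': 58.2, 'long_yaw': 38.75, 'z': 63.1, 'mean': [514.5, -125.0999984741211], 'n': 411}
pinA {'c': (487.5, 22.7), 'L': 11.1, 'Wd': 10.3, 'long_yaw': 1.13, 'z': 60.7, 'mean': [486.8999938964844, 22.5], 'n': 27}
wa {'c': (651.2, 16.7), 'L': 49.3, 'Wd': 47.8, 'long_yaw': 49.09, 'z': 44.3, 'mean': [651.2999877929688, 16.799999237060547], 'n': 251}
wb {'c': (628.0, -214.3), 'L': 49.8, 'Wd': 47.7, 'long_yaw': -43.21, 'z': 43.5, 'mean': [627.4000244140625, -213.89999389648438], 'n': 258}
cup {'c': (345.4, 117.5), 'L': 67.2, 'Wd': 66.1, 'long_yaw': -88.44, 'z': 73.3, 'mean': [347.6000061035156, 123.4000015258789], 'n': 290}
chalk {'c': (357.0, -48.4), 'L': 106.8, 'Wd': 58.0, 'long_yaw': -81.56, 'z': 33.7, 'mean': [356.8999938964844, -48.29999923706055], 'n': 956}
```

View pics/crop0.png

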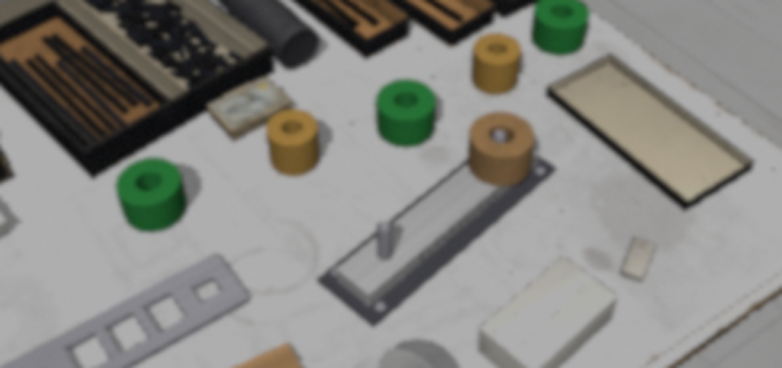

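Crop confirms it: brown roll at crop (500,148), brass weights at (292,140) and (497,62), the rest green. Now a planner helper.

```bash
cat >> h.py <<'E'
def pose():
    o=bot.get_obs(); w,x,y,z=o["tool_rot"]; return np.array(o["eef_pos"]), np.degrees(2*np.arctan2(y,x))
def plan(*targets,step=.048,spin=8.4,start=None):
    """targets (x,y,z,yaw): print calls of tool-frame rows"""
    p,a=start or pose(); a=(a+180)%360-180; print("from",np.round(p,4),round(a,2))
    way=[]; cp,ca=np.array(p),a
    for t in targets:
        tp=np.array(t[:3]); n=int(max(1,np.ceil(np.linalg.norm(tp-cp)/step),np.ceil(abs(t[3]-ca)/spin)))
        way+=[(cp+(tp-cp)*k/n,ca+(t[3]-ca)*k/n) for k in range(1,n+1)]; cp,ca=tp,t[3]
    for i in range(0,len(way),5):
        r=np.radians(a); rows=[]
        for q,b in way[i:i+5]:
            d=q-p; rows.append("%.4f %.4f %.4f %.1f"%(d[0]*np.cos(r)+d[1]*np.sin(r),d[0]*np.sin(r)-d[1]*np.cos(r),-d[2],a-b))
        print("; ".join(rows)); p,a=way[min(i+4,len(way)-1)]
E
python3 - <<'E'
from h import *
plan((.515,-.125,.23,90))
E
```

```text
from [ 0.2503 -0.6269  0.2393] 21.76
0.0360 -0.0307 0.0008 -5.7; 0.0720 -0.0613 0.0016 -11.4; 0.1080 -0.0920 0.0023 -17.1; 0.1440 -0.1227 0.0031 -22.7; 0.1800 -0.1533 0.0039 -28.4
0.0463 -0.0098 0.0008 -5.7; 0.0925 -0.0197 0.0016 -11.4; 0.1388 -0.0295 0.0023 -17.1; 0.1850 -0.0393 0.0031 -22.7; 0.2313 -0.0491 0.0039 -28.4
0.0454 0.0134 0.0008 -5.7; 0.0907 0.0268 0.0016 -11.4
```

Request:
send_rows(
  deltas="0.036 -0.031 0.001 -5.7; 0.072 -0.061 0.002 -11.4; 0.108 -0.092 0.002 -17.1; 0.144 -0.123 0.003 -22.7; 0.18 -0.153 0.004 -28.4",
  claw=1,
)

```text
t: 1.8
eef_pos: [0.3613, -0.4164, 0.2356]
tool_rot: [0.0, 0.905, 0.426, 0.0]
contact_force: [1.3, -0.2, -0.1]
gripper_width: 0.997
grasp_force: 0.0
```

Request:
send_rows(
  deltas="0.046 -0.01 0.001 -5.7; 0.093 -0.02 0.002 -11.4; 0.139 -0.03 0.002 -17.1; 0.185 -0.039 0.003 -22.7; 0.231 -0.049 0.004 -28.4",
)

```text
t: 2.3
eef_pos: [0.4718, -0.2078, 0.2317]
tool_rot: [0.001, 0.773, 0.635, 0.0]
contact_force: [0.5, -0.8, -0.7]
gripper_width: 0.998
grasp_force: 0.0
```

Request:
send_rows(
  deltas="0.045 0.013 0.001 -5.7; 0.091 0.027 0.002 -11.4; 0.091 0.027 0.002 -11.4; 0.091 0.027 0.002 -11.4; 0.091 0.027 0.002 -11.4",
)

```text
t: 2.8
eef_pos: [0.515, -0.1269, 0.2292]
tool_rot: [0.0, 0.708, 0.706, -0.0]
contact_force: [0.6, -0.7, -0.4]
gripper_width: 1.0
grasp_force: 0.0
```

Run:
```python
from h import *
print(pose(), bot.get_obs()["q"])
p=bot.read_camera("wrist"); save(p,"w1.png"); W=world(p)
print(W[::120,::160].round(3).tolist())
for n,c,a,b,r in [("roll",(.515,-.125),.05,.08,.05),("bed",(.505,-.054),.016,.032,.14)]:
    try: print(n,fit_rect(W,c,a,b,r))
    except Exception as e: print(n,e)
m=(W[...,2]>.055)&(np.hypot(W[...,0]-.515,W[...,1]+.125)<.011); print("pin b",W[m].mean(0) if m.any() else 0, m.sum())
```

```text
(array([ 0.51503673, -0.12693414,  0.22917677]), np.float64(89.8235815657709)) [ 0.49895866  0.28565037 -0.44761475  1.88658292  0.14626203  1.00160822
 -0.01509784]
[[[0.111, 0.098, -0.211], [0.387, 0.04, 0.001], [0.515, 0.038, 0.007], [0.642, 0.039, 0.002]], [[0.113, -0.047, -0.165], [0.389, -0.051, 0.034], [0.514, -0.052, 0.022], [0.652, -0.052, 0.001]], [[-0.405, -0.364, -0.746], [0.369, -0.155, 0.011], [0.514, -0.141, 0.064], [0.663, -0.159, 0.002]], [[0.516, -0.057, 0.364], [0.473, -0.116, 0.269], [0.513, -0.286, 0.001], [0.559, -0.118, 0.268]]]
roll {'c': (519.5, -127.4), 'L': 59.2, 'Wd': 58.9, 'long_yaw': -18.92, 'z': 63.9, 'mean': [519.5, -126.0999984741211], 'n': 4445}
bed {'c': (503.8, -35.4), 'L': 149.4, 'Wd': 41.4, 'long_yaw': -79.12, 'z': 24.0, 'mean': [502.8999938964844, -32.79999923706055], 'n': 8879}
pin b [ 0.51497157 -0.11754113  0.27622448] 3924
```

View pics/w1.png

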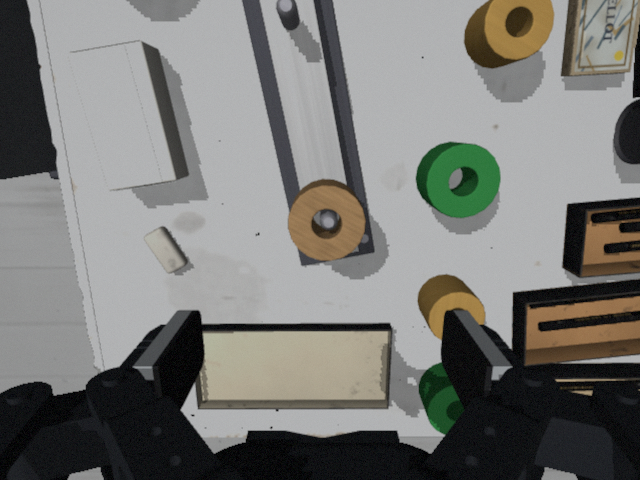

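The wrist view shows the roll on its pin at (328,220), the tray at (293,365) with its long side along world x, and a look-alike green ring at (458,180). The top camera reads about 4 mm off from the wrist camera, so I'll trust the wrist.

Run:
```python
from h import *
p=bot.read_camera("wrist"); W=world(p)
im=p["img"].astype(int); hsv=cv2.cvtColor(p["img"],cv2.COLOR_RGB2HSV)
# tray floor region: pale yellow pixels in box
m=np.zeros((480,640),np.uint8); m[325:412,195:400]=1
m&=((W[...,2]<.02)&(hsv[...,2]>100)&(hsv[...,1]>25)).astype(np.uint8)
n,l,s,c=cv2.connectedComponentsWithStats(m); k=1+np.argmax(s[1:,4]); P=W[l==k]
print("tray floor",cv2.minAreaRect((P[:,:2]*1000).astype(np.float32)),np.median(P[:,2]),len(P))
plan((.5195,-.1275,.16,90),(.5195,-.1275,.055,90))
```

```text
tray floor ((485.37347412109375, -291.94818115234375), (191.77391052246094, 80.66068267822266), 0.037001270800828934) 0.001937762198064047 12636
from [ 0.5149 -0.1273  0.2292] 89.77
-0.0001 0.0023 0.0346 -0.1; -0.0002 0.0046 0.0692 -0.2; -0.0002 0.0046 0.1042 -0.2; -0.0002 0.0046 0.1392 -0.2; -0.0002 0.0046 0.1742 -0.2
```

Request:
send_rows(
  deltas="0 0.0046 0.035 0; 0 0.0046 0.08 0; 0 0.0046 0.12 0; 0 0.0046 0.155 0; 0 0.0046 0.188 0",
)

```text
t: 3.4
eef_pos: [0.5194, -0.1271, 0.0398]
tool_rot: [-0.0, 0.708, 0.706, -0.0]
contact_force: [-0.3, 0.0, 1.1]
gripper_width: 1.0
grasp_force: 0.0
```

Request:
send_rows(
  deltas="0 0 0 0; 0 0 0 0; 0 0 0 0; 0 0 0 0; 0 0 0 0",
  claw=0,
  force=50,
)

```text
t: 3.9
eef_pos: [0.5211, -0.1258, 0.0427]
tool_rot: [0.001, 0.707, 0.707, 0.001]
contact_force: [0.5, 0.9, -2.2]
gripper_width: 0.69
grasp_force: 53.7
```

Request:
send_rows(
  deltas="0 0 -0.005 0; 0 0 -0.02 0; 0 0 -0.045 0; 0 0 -0.07 0; 0 0 -0.09 0",
)

```text
t: 4.4
eef_pos: [0.5208, -0.1254, 0.134]
tool_rot: [0.001, 0.707, 0.707, 0.001]
contact_force: [1.0, -0.5, -1.0]
gripper_width: 0.69
grasp_force: 53.9
```

Run:
```python
from h import *
plan((.485,-.289,.13,90),(.485,-.289,.024,90))
```

```text
from [ 0.5208 -0.1254  0.134 ] 89.97
-0.0409 -0.0089 0.0010 -0.0; -0.0818 -0.0178 0.0020 -0.0; -0.1227 -0.0268 0.0030 -0.0; -0.1636 -0.0357 0.0040 -0.0; -0.1636 -0.0357 0.0393 -0.0
0.0000 0.0000 0.0353 0.0; 0.0000 0.0000 0.0707 0.0
```

Request:
send_rows(
  deltas="-0.04 -0.009 0 0; -0.082 -0.018 0 0; -0.123 -0.027 0.001 0; -0.164 -0.036 0.002 0; -0.164 -0.036 0.03 0",
)

```text
t: 4.9
eef_pos: [0.4841, -0.2986, 0.1052]
tool_rot: [0.005, 0.711, 0.703, -0.001]
contact_force: [0.2, -0.8, -1.8]
gripper_width: 0.689
grasp_force: 53.9
```

Request:
send_rows(
  deltas="0 0 0.035 0; 0 0 0.06 0; 0 0 0.072 0; 0 0 0.078 0; 0 0 0.08 0",
)

```text
t: 5.4
eef_pos: [0.4847, -0.2895, 0.0219]
tool_rot: [0.0, 0.707, 0.707, 0.0]
contact_force: [-0.2, 0.0, -1.6]
gripper_width: 0.691
grasp_force: 54.0
```

Run:
```python
from h import *
print(pose(),bot.get_obs()["contact_force"],bot.get_obs()["gripper_width"])
```

```text
(array([ 0.48466257, -0.28953232,  0.02194022]), np.float64(89.97412394680607)) [-0.1726866   0.00297946 -1.61291783] 0.6913601295168708
```

Request:
send_rows(
  deltas="0 0 0.0015 0; 0 0 0.0015 0; 0 0 0.0015 0",
)

```text
t: 5.7
eef_pos: [0.4846, -0.2898, 0.0207]
tool_rot: [0.001, 0.707, 0.707, 0.0]
contact_force: [0.1, 0.9, -0.3]
gripper_width: 0.692
grasp_force: 54.0
```

Request:
send_rows(
  deltas="0 0 0 0; 0 0 0 0; 0 0 0 0; 0 0 0 0; 0 0 0 0",
  claw=1,
)

```text
t: 6.2
eef_pos: [0.4841, -0.2895, 0.0198]
tool_rot: [-0.0, 0.707, 0.707, 0.0]
contact_force: [0.4, 0.0, -0.1]
gripper_width: 0.996
grasp_force: 0.0
```

Request:
send_rows(
  deltas="0 0 -0.04 0; 0 0 -0.085 0; 0 0 -0.13 0; 0 0 -0.175 0; 0.04 0.005 -0.2 0",
)

```text
t: 6.7
eef_pos: [0.4893, -0.2552, 0.2236]
tool_rot: [0.003, 0.711, 0.704, -0.0]
contact_force: [0.6, 0.9, 0.4]
gripper_width: 0.998
grasp_force: 0.0
```

Request:
send_rows(
  deltas="0.045 0.005 -0.005 0; 0.09 0.01 -0.01 0; 0.13 0.01 -0.015 0; 0.14 0.01 -0.015 0; 0.14 0.01 -0.015 0",
)

```text
t: 7.2
eef_pos: [0.4993, -0.1076, 0.2351]
tool_rot: [0.0, 0.706, 0.708, 0.0]
contact_force: [-0.1, -1.4, 0.2]
gripper_width: 0.999
grasp_force: 0.0
```

```bash
cat >> h.py <<'E'
def top_center(W,c,z0,z1,r):
    m=(W[...,2]>z0)&(W[...,2]<z1)&(np.hypot(W[...,0]-c[0],W[...,1]-c[1])<r)
    P=(W[m][:,:2]*1000).astype(np.float32); (x,y),R=cv2.minEnclosingCircle(P)
    return np.round([x,y,R,*P.mean(0),len(P)],1).tolist(), round(float(np.median(W[m][:,2]))*1000,1)
E
python3 - <<'E'
from h import *
print(pose())
for i in range(2):
    p=bot.read_camera("wrist"); W=world(p)
    print("A",top_center(W,(.493,.022),.0615,.068,.02)); print("A low",top_center(W,(.493,.022),.05,.058,.02)); print("B",top_center(W,(.52,-.126),.0615,.068,.02))
    print("bed",fit_rect(W,(.505,-.054),.019,.029,.16),"foot",fit_rect(W,(.505,-.054),.0035,.0085,.16))
save(p,"w2.png")
E
```

```text
(array([ 0.49929335, -0.10757357,  0.23508358]), np.float64(90.18301701354511))
A ([492.6, 20.4, 6.6, 492.5, 20.5, 245.0], 63.4)
A low ([492.8, 18.7, 6.5, 493.5, 15.4, 40.0], 54.0)
B ([521.0, -125.9, 6.6, 520.9, -125.9, 162.0], 63.5)
bed {'c': (506.8, -53.4), 'L': 228.8, 'Wd': 40.4, 'long_yaw': -79.0, 'z': 24.0, 'mean': [505.20001220703125, -45.099998474121094], 'n': 12520} foot {'c': (506.8, -54.9), 'L': 246.2, 'Wd': 71.0, 'long_yaw': -79.06, 'z': 6.0, 'mean': [505.29998779296875, -48.599998474121094], 'n': 8877}
A ([492.5, 20.5, 6.3, 492.4, 20.4, 252.0], 63.3)
A low ([492.6, 20.0, 6.8, 493.4, 15.8, 39.0], 53.7)
B ([521.2, -126.3, 6.3, 520.9, -125.8, 159.0], 63.7)
bed {'c': (507.1, -54.6), 'L': 226.3, 'Wd': 40.4, 'long_yaw': -79.08, 'z': 24.0, 'mean': [505.3999938964844, -46.5], 'n': 12427} foot {'c': (507.5, -55.7), 'L': 243.9, 'Wd': 70.8, 'long_yaw': -78.89, 'z': 6.0, 'mean': [505.6000061035156, -49.79999923706055], 'n': 8849}
```

View pics/w2.png

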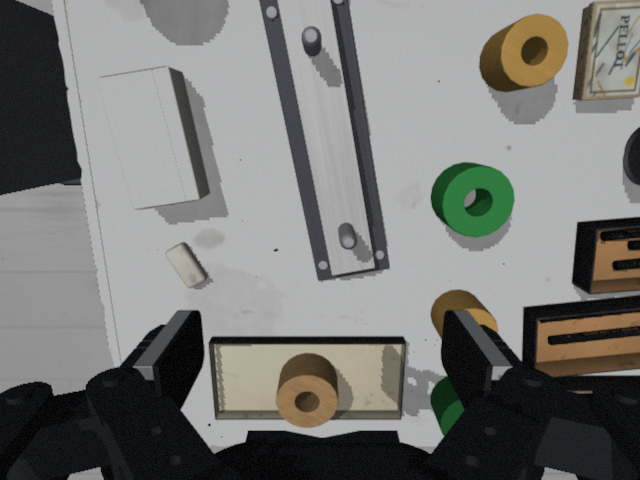

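The roll lies flat in the tray at (307,390), and both pins are now clear at (311,38) and (347,234). Next I'll view the packer and the stencil.

Request:
send_rows(
  deltas="0.045 -0.002 0 0; 0.09 -0.004 -0.003 0; 0.135 -0.006 -0.006 0; 0.18 -0.008 -0.01 0; 0.225 -0.009 -0.015 0",
)

```text
t: 7.8
eef_pos: [0.4907, 0.1147, 0.2495]
tool_rot: [0.0, 0.709, 0.705, -0.0]
contact_force: [1.0, 0.0, 0.2]
gripper_width: 0.998
grasp_force: 0.0
```

Request:
send_rows(
  deltas="0.04 0 0 0; 0.06 0 0 0; 0.06 0 0 0; 0.06 0 0 0; 0.06 0 0 0",
)

```text
t: 8.3
eef_pos: [0.4911, 0.1728, 0.2493]
tool_rot: [0.0, 0.709, 0.706, -0.001]
contact_force: [1.1, 0.8, 1.0]
gripper_width: 1.0
grasp_force: 0.0
```

Run:
```python
from h import *
print(pose(),bot.get_obs()["q"])
p=bot.read_camera("wrist"); W=world(p); save(p,"w3.png")
print("packer",fit_rect(W,(.455,.233),.005,.013,.14)); print("stencil",fit_rect(W,(.557,.236),.005,.013,.14))
```

```text
(array([0.49108206, 0.17284672, 0.24932535]), np.float64(89.74031224952003)) [ 0.09851262  0.27982135 -0.65951145  1.87429231  0.19682124  1.05362189
 -0.64489805]
packer {'c': (453.8, 233.6), 'L': 200.7, 'Wd': 60.2, 'long_yaw': 84.62, 'z': 8.0, 'mean': [454.6000061035156, 241.6999969482422], 'n': 14702}
stencil {'c': (453.8, 233.5), 'L': 200.7, 'Wd': 60.1, 'long_yaw': 84.6, 'z': 8.0, 'mean': [457.8999938964844, 246.3000030517578], 'n': 12714}
```

View pics/w3.png

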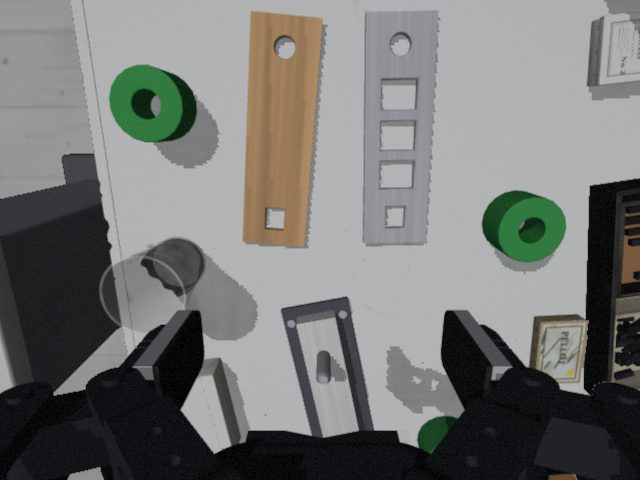

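The packer (wood) is at (280,130), long yaw 84.6°. The stencil (windowed) is at (400,130). There's only one packer. I'll check fingertip depth before grasping.

Run:
```python
from h import *
p=bot.read_camera("wrist"); W=world(p); t=bot.get_obs()["eef_pos"]
m=(W[...,2]>.18)&(W[...,2]<.33)
r=W[m]-t; r=r[(abs(r[:,1])<.03)&(abs(r[:,0])<.06)]
print("pad x/y range",r.min(0),r.max(0)); print("lowest z rel TCP percentiles",np.percentile(r[:,2],[0,1,5]))
m2=(W[...,2]>.004)&(W[...,2]<.013)
print("stencil",fit_rect(W[:, 345:],(.557,.236),.005,.013,.12))
plan((.4538,.2336,.10,84.6),(.4538,.2336,.03,84.6))
```

```text
pad x/y range [-0.05999972 -0.01340341  0.00432028] [0.05999599 0.01776025 0.0804454 ]
lowest z rel TCP percentiles [0.00432028 0.00941307 0.01797955]
stencil {'c': (560.4, 235.1), 'L': 200.4, 'Wd': 60.4, 'long_yaw': -89.26, 'z': 8.0, 'mean': [560.2999877929688, 244.8000030517578], 'n': 11907}
from [0.4909 0.1734 0.2496] 89.77
0.0150 -0.0093 0.0374 1.3; 0.0300 -0.0187 0.0748 2.6; 0.0450 -0.0280 0.1122 3.9; 0.0600 -0.0373 0.1496 5.2; 0.0600 -0.0373 0.1846 5.2
0.0000 0.0000 0.0350 0.0
```

Request:
send_rows(
  deltas="0.015 -0.009 0.037 1.3; 0.03 -0.019 0.075 2.6; 0.045 -0.028 0.112 3.9; 0.06 -0.0375 0.15 5.2; 0.06 -0.0375 0.185 5.2",
)

```text
t: 8.9
eef_pos: [0.4519, 0.2368, 0.0636]
tool_rot: [-0.0, 0.738, 0.674, 0.0]
contact_force: [0.5, -0.6, 0.7]
gripper_width: 1.0
grasp_force: 0.0
```

Request:
send_rows(
  deltas="0 0 0.025 0; 0 0 0.045 0; 0 0 0.055 0; 0 0 0.061 0; 0 0 0.061 0",
)

```text
t: 9.4
eef_pos: [0.4532, 0.2352, 0.0038]
tool_rot: [0.0, 0.739, 0.674, -0.0]
contact_force: [0.8, 0.1, 0.4]
gripper_width: 1.0
grasp_force: 0.0
```

Request:
send_rows(
  deltas="0 0 0 0; 0 0 0 0; 0 0 0 0; 0 0 0 0; 0 0 0 0",
  claw=0,
  force=60,
)

```text
t: 9.9
eef_pos: [0.4537, 0.2358, 0.0052]
tool_rot: [0.001, 0.739, 0.674, 0.001]
contact_force: [-2.2, -1.3, 8.7]
gripper_width: 0.677
grasp_force: 62.9
```

Run:
```python
from h import *
print(pose(),bot.get_obs()["contact_force"])
```

```text
(array([0.45368979, 0.23584353, 0.00523855]), np.float64(84.74201744388563)) [-2.24927165 -1.30124355  8.6984725 ]
```

Request:
send_rows(
  deltas="0 0 -0.01 0; 0 0 -0.04 0; 0 0 -0.075 0; 0 0 -0.105 0; 0 0 -0.12 0",
)

```text
t: 10.4
eef_pos: [0.454, 0.2363, 0.127]
tool_rot: [0.001, 0.739, 0.674, 0.002]
contact_force: [0.7, -0.4, -0.7]
gripper_width: 0.673
grasp_force: 65.1
```

Run:
```python
from h import *
print(bot.get_obs()["gripper_width"])
plan((.507,-.051,.125,101),step=.03)
```

```text
0.6731747224273373
from [0.454  0.2363 0.127 ] 84.76
-0.0281 0.0079 0.0002 -1.6; -0.0563 0.0158 0.0004 -3.2; -0.0844 0.0237 0.0006 -4.9; -0.1125 0.0316 0.0008 -6.5; -0.1406 0.0395 0.0010 -8.1
-0.0290 0.0039 0.0002 -1.6; -0.0579 0.0077 0.0004 -3.2; -0.0869 0.0116 0.0006 -4.9; -0.1159 0.0154 0.0008 -6.5; -0.1448 0.0193 0.0010 -8.1
```

Request:
send_rows(
  deltas="-0.028 0.008 0 -1.6; -0.056 0.016 0 -3.2; -0.084 0.024 0 -4.9; -0.112 0.032 0 -6.5; -0.14 0.0395 0 -8.1",
)

```text
t: 10.9
eef_pos: [0.4793, 0.0911, 0.1237]
tool_rot: [0.0, 0.689, 0.725, -0.0]
contact_force: [0.9, -0.5, -1.1]
gripper_width: 0.677
grasp_force: 65.1
```

Request:
send_rows(
  deltas="-0.029 0.004 0 -1.6; -0.058 0.008 0 -3.2; -0.087 0.0115 0 -4.9; -0.116 0.0155 0 -6.5; -0.145 0.0195 0 -8.1",
)

```text
t: 11.4
eef_pos: [0.5059, -0.0527, 0.1237]
tool_rot: [-0.0, 0.636, 0.772, -0.0]
contact_force: [0.9, 0.1, -1.0]
gripper_width: 0.676
grasp_force: 65.1
```

Request:
send_rows(
  deltas="0 0 0 0; 0 0 0 0",
)

```text
t: 11.6
eef_pos: [0.5058, -0.0519, 0.1236]
tool_rot: [-0.0, 0.637, 0.771, -0.0]
contact_force: [-0.1, -0.1, -1.0]
gripper_width: 0.679
grasp_force: 65.1
```

Run:
```python
from h import *
print(pose(),bot.get_obs()["gripper_width"])
p=bot.read_camera("wrist"); W=world(p); save(p,"w4.png")
t,a=pose(); r=np.radians(a); d=W-t
fx=d[...,0]*np.cos(r)+d[...,1]*np.sin(r); fy=d[...,0]*np.sin(r)-d[...,1]*np.cos(r)
m=(abs(d[...,2]-.003)<.012)&(fx>.015)&(fx<.12)&(abs(fy)<.04)
P=np.stack([fx[m],fy[m]],-1)*1000; print(len(P),np.median(d[...,2][m]),P.min(0),P.max(0),cv2.minAreaRect(P.astype(np.float32)))
```

```text
(array([ 0.50582344, -0.05187483,  0.12355892]), np.float64(100.84045769607616)) 0.6788842156415952
45496 0.002603609661573192 [ 15.00022947 -29.36378806] [96.81950309 31.23544531] ((55.854129791259766, 0.8932838439941406), (81.82819366455078, 60.5023307800293), 0.13159975409507751)
```

View pics/w4.png

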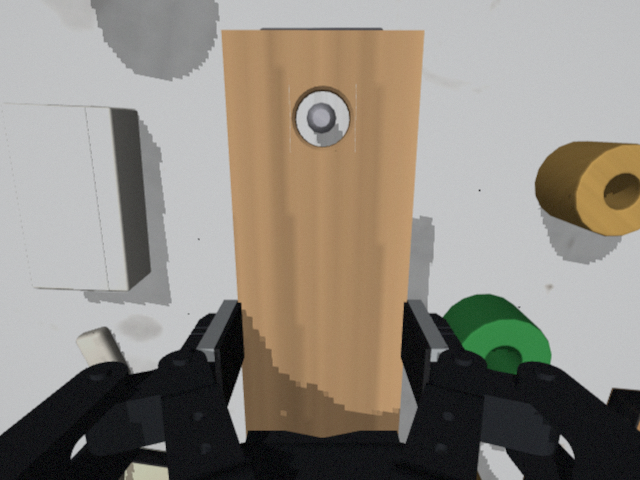

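The pin shows through the packer's front hole, at (322,117). I'll measure the hole precisely against the pin.

```bash
cat >> h.py <<'E'
def ray_to_z(p,uv,z):
    T=np.linalg.inv(p["camera_from_world"]); uv=np.asarray(uv,float)
    d=np.stack([(uv[:,0]-p["cx"])/p["fx"],-(uv[:,1]-p["cy"])/p["fy"],-np.ones(len(uv))],-1)@T[:3,:3].T
    return T[:3,3]+d*((z-T[2,3])/d[:,2])[:,None]
def hole(p,W,ztop,seed=(322,117),rad=60,tol=.005):
    """top-rim circle of the hole round seed (u,v)"""
    m=(W[...,2]<ztop-tol).astype(np.uint8); u,v=seed; b=np.zeros_like(m); b[max(0,v-rad):v+rad,u-rad:u+rad]=1
    n,l=cv2.connectedComponents(m&b); L=l[v-8:v+9,u-8:u+9].ravel(); L=L[L>0]; k=np.bincount(L).argmax()
    c=cv2.findContours((l==k).astype(np.uint8),cv2.RETR_EXTERNAL,cv2.CHAIN_APPROX_NONE)[0][0][:,0]
    P=ray_to_z(p,c,ztop)[:,:2]*1000; (x,y),R=cv2.minEnclosingCircle(P.astype(np.float32)); return x,y,R,len(P)
E
python3 - <<'E'
from h import *
t,a=pose()
for i in range(2):
    p=bot.read_camera("wrist"); W=world(p)
    z=np.median(W[170:250,270:380,2]); print(z,hole(p,W,z), "pin",top_center(W,(.4925,.0205),.0615,.068,.015))
r=np.radians(a); h=t[:2]*1000+71.8*np.array([np.cos(r),np.sin(r)])+.9*np.array([np.sin(r),-np.cos(r)]); print("hole from edges",h,t,a)
E
```

```text
0.12641215311967757 (493.1171875, 20.409788131713867, 8.515753746032715, 156) pin ([492.3, 20.7, 6.4, 492.3, 20.8, 501.0], 63.5)
0.12649536889423685 (492.9777526855469, 20.91119384765625, 8.474117279052734, 156) pin ([492.3, 20.6, 6.5, 492.3, 20.8, 508.0], 63.5)
hole from edges [493.05039383  19.89631946] [ 0.50580848 -0.05076683  0.12365522] 100.9525312936171
```

Request:
send_rows(
  deltas="0 -0.0007 0.015 0; 0 -0.0007 0.03 0; 0 -0.0007 0.04 0; 0 -0.0007 0.046 0; 0 -0.0007 0.05 0",
)

```text
t: 12.25
eef_pos: [0.5051, -0.0512, 0.0727]
tool_rot: [-0.001, 0.636, 0.772, -0.0]
contact_force: [-0.3, 0.5, -0.5]
gripper_width: 0.677
grasp_force: 65.1
```

Request:
send_rows(
  deltas="0 0 0.003 0; 0 0 0.006 0; 0 0 0.009 0; 0 0 0.012 0; 0 0 0.015 0",
)

```text
t: 12.75
eef_pos: [0.5056, -0.0515, 0.0587]
tool_rot: [0.0, 0.636, 0.771, 0.0]
contact_force: [-0.7, -0.3, -0.8]
gripper_width: 0.673
grasp_force: 65.1
```

Request:
send_rows(
  deltas="0 0 0.006 0; 0 0 0.012 0; 0 0 0.018 0; 0 0 0.023 0; 0 0 0.026 0",
)

```text
t: 13.25
eef_pos: [0.5052, -0.0514, 0.0321]
tool_rot: [-0.0, 0.636, 0.771, -0.0]
contact_force: [0.0, -0.4, -1.7]
gripper_width: 0.679
grasp_force: 65.1
```

Request:
send_rows(
  deltas="0 0 0.001 0; 0 0 0.002 0; 0 0 0.003 0; 0 0 0.003 0",
)

```text
t: 13.65
eef_pos: [0.5056, -0.0515, 0.0299]
tool_rot: [0.0, 0.636, 0.771, 0.0]
contact_force: [-0.2, -0.8, -0.6]
gripper_width: 0.681
grasp_force: 65.1
```

Essentially seated, about 0.5 mm up. Release, rise, and go look.

Request:
send_rows(
  deltas="0 0 0 0; 0 0 0 0; 0 0 0 0; 0 0 0 0; 0 0 0 0",
  claw=1,
)

```text
t: 14.15
eef_pos: [0.5056, -0.0515, 0.0299]
tool_rot: [0.0, 0.636, 0.771, 0.0]
contact_force: [0.4, -0.0, 0.7]
gripper_width: 0.998
grasp_force: 0.0
```

Request:
send_rows(
  deltas="0 0 -0.02 0; 0 0 -0.06 0; 0 0 -0.105 0; 0 0 -0.15 0; -0.02 0 -0.19 0",
)

```text
t: 14.65
eef_pos: [0.5092, -0.0684, 0.2223]
tool_rot: [0.0, 0.634, 0.773, 0.001]
contact_force: [1.2, -0.9, -0.5]
gripper_width: 1.001
grasp_force: 0.0
```

Request:
send_rows(
  deltas="-0.03 0 -0.01 2; -0.04 0 -0.01 4; -0.04 0 -0.01 4",
)

```text
t: 14.95
eef_pos: [0.5164, -0.112, 0.2291]
tool_rot: [-0.0, 0.664, 0.747, -0.0]
contact_force: [0.4, 0.1, -1.2]
gripper_width: 1.0
grasp_force: 0.0
```

Run:
```python
from h import *
print(pose())
p=bot.read_camera("wrist"); W=world(p); save(p,"w5.png")
print(fit_rect(W,(.507,-.053),.028,.037,.14))
print("A",top_center(W,(.4925,.0205),.0615,.068,.015),"B",top_center(W,(.521,-.126),.0615,.068,.015))
for s in (-.09,-.05,0,.05,.09):
    c=np.array([.5068,-.0528])+s*np.array([-.191,.982]); row=[]
    for w in (-.022,0,.022):
        q=c+w*np.array([.982,.191]); m=np.hypot(W[...,0]-q[0],W[...,1]-q[1])<.004; row.append(round(float(np.median(W[m][:,2])),4) if m.any() else None)
    print(s,row)
p=bot.read_camera("top"); W=world(p)
for n,c,z0,z1,r in [("st",(.556,.237),.004,.015,.13),("wa",(.651,.017),.035,.06,.05),("wb",(.628,-.214),.035,.06,.05)]: print(n,fit_rect(W,c,z0,z1,r))
```

```text
(array([ 0.5164409 , -0.11198617,  0.22914063]), np.float64(96.72043971422953))
{'c': (507.1, -53.6), 'L': 200.5, 'Wd': 60.2, 'long_yaw': -79.16, 'z': 32.0, 'mean': [505.6000061035156, -45.5], 'n': 18478}
A ([492.7, 20.5, 6.6, 492.5, 20.4, 256.0], 63.3) B ([521.0, -125.4, 6.7, 521.0, -125.8, 173.0], 63.4)
-0.09 [0.0323, 0.0322, 0.0321]
-0.05 [0.2996, 0.3022, 0.3016]
0 [0.0318, 0.0322, 0.032]
0.05 [0.032, 0.0321, 0.0319]
0.09 [0.0319, 0.0321, 0.032]
st {'c': (550.5, 241.2), 'L': 210.9, 'Wd': 84.5, 'long_yaw': -88.07, 'z': 7.9, 'mean': [553.7000122070312, 238.8000030517578], 'n': 1231}
wa {'c': (651.0, 17.1), 'L': 50.4, 'Wd': 46.9, 'long_yaw': 1.41, 'z': 44.2, 'mean': [651.0, 16.799999237060547], 'n': 251}
wb {'c': (629.0, -233.2), 'L': 35.0, 'Wd': 9.3, 'long_yaw': 0.24, 'z': 42.6, 'mean': [630.4000244140625, -233.3000030517578], 'n': 37}
```

Packer seated flat (top at 32 mm everywhere). Now the stencil.

Run:
```python
from h import *
plan((.56,.16,.25,90.5))
```

```text
from [ 0.5159 -0.1092  0.2285] 97.04
0.0436 0.0128 -0.0036 1.1; 0.0873 0.0256 -0.0072 2.2; 0.1309 0.0384 -0.0108 3.3; 0.1745 0.0512 -0.0144 4.4; 0.2181 0.0640 -0.0180 5.4
0.0446 0.0086 -0.0036 1.1
```

Request:
send_rows(
  deltas="0.044 0.013 -0.004 1.1; 0.087 0.026 -0.007 2.2; 0.131 0.038 -0.011 3.3; 0.174 0.051 -0.014 4.4; 0.218 0.064 -0.018 5.4",
)

```text
t: 15.55
eef_pos: [0.5526, 0.1171, 0.2467]
tool_rot: [-0.001, 0.697, 0.717, -0.001]
contact_force: [1.5, 0.6, -0.3]
gripper_width: 0.999
grasp_force: 0.0
```

Request:
send_rows(
  deltas="0.045 0.009 -0.004 1.1; 0.045 0.009 -0.004 1.1; 0.045 0.009 -0.004 1.1",
)

```text
t: 15.85
eef_pos: [0.5601, 0.1619, 0.2506]
tool_rot: [-0.001, 0.702, 0.712, -0.001]
contact_force: [0.4, -0.7, -0.4]
gripper_width: 1.0
grasp_force: 0.0
```

Run:
```python
from h import *
p=bot.read_camera("wrist"); W=world(p); save(p,"w6.png")
f=fit_rect(W,(.56,.235),.005,.013,.13); print(f)
c=f["c"]; y=f["long_yaw"]%180
plan((c[0]/1000,c[1]/1000,.065,y),(c[0]/1000,c[1]/1000,.003,y))
```

```text
{'c': (560.4, 234.3), 'L': 198.3, 'Wd': 60.2, 'long_yaw': -89.27, 'z': 8.0, 'mean': [560.2999877929688, 243.39999389648438], 'n': 11833}
from [0.5606 0.1598 0.2505] 90.62
0.0149 0.0001 0.0371 -0.0; 0.0298 0.0003 0.0742 -0.0; 0.0447 0.0004 0.1113 -0.1; 0.0596 0.0005 0.1484 -0.1; 0.0745 0.0007 0.1855 -0.1
0.0000 0.0000 0.0310 0.0; 0.0000 0.0000 0.0620 0.0
```

Request:
send_rows(
  deltas="0.015 0 0.037 0; 0.03 0 0.074 0; 0.045 0 0.111 0; 0.06 0 0.148 0; 0.0755 0 0.185 0",
)

```text
t: 16.4
eef_pos: [0.5609, 0.2327, 0.0647]
tool_rot: [0.0, 0.705, 0.709, -0.001]
contact_force: [0.4, -0.3, 0.0]
gripper_width: 1.001
grasp_force: 0.0
```

Request:
send_rows(
  deltas="0 0 0.025 0; 0 0 0.045 0; 0 0 0.055 0; 0 0 0.062 0; 0 0 0.062 0",
)

```text
t: 16.9
eef_pos: [0.5611, 0.2336, 0.0044]
tool_rot: [-0.0, 0.705, 0.71, -0.0]
contact_force: [-0.0, 0.6, -0.5]
gripper_width: 1.0
grasp_force: 0.0
```

Request:
send_rows(
  deltas="0 0 0 0; 0 0 0 0; 0 0 0 0; 0 0 0 0; 0 0 0 0",
  claw=0,
  force=60,
)

```text
t: 17.4
eef_pos: [0.562, 0.2348, 0.0065]
tool_rot: [0.001, 0.704, 0.71, 0.001]
contact_force: [-0.9, -1.0, 6.2]
gripper_width: 0.675
grasp_force: 63.4
```

Request:
send_rows(
  deltas="0 0 -0.01 0; 0 0 -0.04 0; 0 0 -0.075 0; 0 0 -0.105 0; 0 0 -0.12 0",
)

```text
t: 17.9
eef_pos: [0.5624, 0.2354, 0.1284]
tool_rot: [0.001, 0.704, 0.71, 0.002]
contact_force: [1.2, -0.4, -1.0]
gripper_width: 0.674
grasp_force: 64.7
```

Run:
```python
from h import *
print(bot.get_obs()["gripper_width"])
plan((.506,-.051,.125,101),step=.032)
```

```text
0.6735825099398892
from [0.5624 0.2354 0.1284] 90.46
-0.0286 -0.0059 0.0003 -1.1; -0.0572 -0.0117 0.0007 -2.1; -0.0858 -0.0176 0.0010 -3.2; -0.1144 -0.0235 0.0014 -4.2; -0.1430 -0.0294 0.0017 -5.3
-0.0279 -0.0085 0.0003 -1.1; -0.0559 -0.0169 0.0007 -2.1; -0.0838 -0.0254 0.0010 -3.2; -0.1117 -0.0339 0.0014 -4.2; -0.1397 -0.0424 0.0017 -5.3
```

Request:
send_rows(
  deltas="-0.0285 -0.006 0 -1.1; -0.057 -0.012 0 -2.1; -0.086 -0.0175 0 -3.2; -0.114 -0.0235 0 -4.2; -0.143 -0.0295 0 -5.3",
)

```text
t: 18.4
eef_pos: [0.5321, 0.0901, 0.1247]
tool_rot: [-0.0, 0.67, 0.742, -0.0]
contact_force: [0.5, 0.6, -1.1]
gripper_width: 0.674
grasp_force: 64.7
```

Request:
send_rows(
  deltas="-0.028 -0.0085 0 -1.1; -0.056 -0.017 0 -2.1; -0.084 -0.0255 0 -3.2; -0.112 -0.034 0 -4.2; -0.14 -0.0425 0 -5.3",
)

```text
t: 18.9
eef_pos: [0.5039, -0.0535, 0.1247]
tool_rot: [-0.0, 0.635, 0.772, -0.0]
contact_force: [-0.1, -0.4, -2.5]
gripper_width: 0.675
grasp_force: 64.7
```

Request:
send_rows(
  deltas="0 0 0 0; 0 0 0 0; 0 0 0 0",
)

```text
t: 19.2
eef_pos: [0.5047, -0.0512, 0.1249]
tool_rot: [-0.0, 0.635, 0.772, 0.0]
contact_force: [-0.1, 0.7, -1.7]
gripper_width: 0.673
grasp_force: 64.7
```

```bash
cat >> h.py <<'E'
def held(p,W):
    t,a=pose(); r=np.radians(a); d=W-t
    fx=d[...,0]*np.cos(r)+d[...,1]*np.sin(r); fy=d[...,0]*np.sin(r)-d[...,1]*np.cos(r)
    m=(abs(d[...,2]-.003)<.012)&(fx>.015)&(fx<.12)&(abs(fy)<.04)
    P=np.stack([fx[m],fy[m]],-1)*1000; print("held dz",np.median(d[...,2][m]),P.max(0),cv2.minAreaRect(P.astype(np.float32)))
E
python3 - <<'E'
from h import *
print(pose(),bot.get_obs()["gripper_width"])
for i in range(2):
    p=bot.read_camera("wrist"); W=world(p); held(p,W)
    z=np.percentile(W[100:250,240:400,2],80); print(z)
    try: print(hole(p,W,z,(322,117),50))
    except Exception as e: print(e)
    print("pin",top_center(W,(.4925,.0205),.0615,.068,.015))
save(p,"w7.png")
E
```

```text
(array([ 0.50474445, -0.05118156,  0.12493367]), np.float64(101.12319990417522)) 0.672858625190881
held dz 0.0014959287497132295 [100.58527213  30.95748373] ((57.70232391357422, 0.6856517791748047), (60.67897415161133, 85.56034088134766), 89.77369689941406)
0.12681211609950555
(490.80517578125, 22.61844253540039, 8.468645095825195, 157)
pin ([492.3, 20.6, 6.4, 492.3, 20.7, 494.0], 63.5)
held dz 0.0014842640895877945 [100.58495017  30.92931775] ((57.71418762207031, 0.5948295593261719), (60.66426467895508, 85.62993621826172), 89.7896728515625)
0.1268187169430694
(490.865478515625, 22.8538761138916, 8.455864906311035, 155)
pin ([492.1, 20.6, 6.5, 492.3, 20.8, 513.0], 63.4)
```

View pics/w7.png

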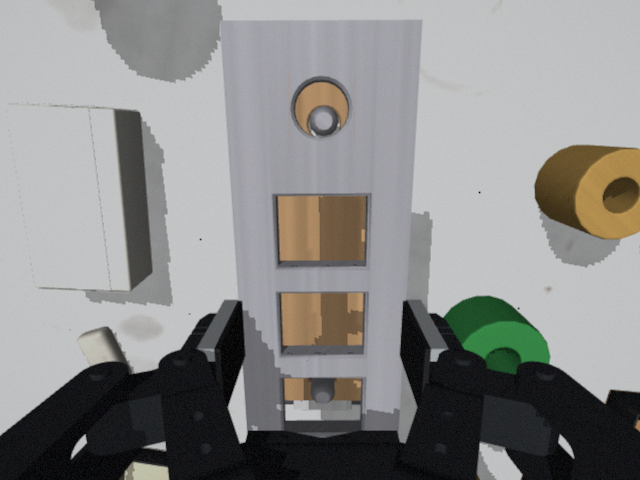

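Request:
send_rows(
  deltas="-0.0023 0.0005 0.015 0.3; -0.0023 0.0005 0.03 0.3; -0.0023 0.0005 0.04 0.3; -0.0023 0.0005 0.046 0.3; -0.0023 0.0005 0.049 0.3",
)

```text
t: 19.8
eef_pos: [0.505, -0.0542, 0.0747]
tool_rot: [-0.001, 0.638, 0.77, -0.0]
contact_force: [0.2, -0.3, -0.6]
gripper_width: 0.677
grasp_force: 64.7
```

Run:
```python
from h import *
print(pose(),bot.get_obs()["gripper_width"])
p=bot.read_camera("wrist"); W=world(p); held(p,W)
z=np.percentile(W[100:250,240:400,2],80); print(z)
try: print(hole(p,W,z,(322,117),50))
except Exception as e: print(e)
print("pin",top_center(W,(.4925,.0205),.06,.068,.012))
```

```text
(array([ 0.50500707, -0.05420361,  0.0746577 ]), np.float64(100.78256943026976)) 0.6766055420614421
held dz 0.0013880825262479607 [100.90701922  30.82407865] ((57.81488037109375, 0.5505008697509766), (60.576927185058594, 85.95478820800781), 89.6470947265625)
0.07656301574272713
(491.52276611328125, 19.711999893188477, 8.471892356872559, 158)
pin ([491.5, 20.0, 8.8, 492.3, 20.6, 1212.0], 63.0)
```

Request:
send_rows(
  deltas="0.0007 0.0009 0.003 0; 0.0007 0.0009 0.006 0; 0.0007 0.0009 0.009 0; 0.0007 0.0009 0.012 0; 0.0007 0.0009 0.015 0",
)

```text
t: 20.35
eef_pos: [0.5063, -0.0536, 0.0606]
tool_rot: [0.0, 0.638, 0.77, 0.0]
contact_force: [0.4, 0.7, -1.6]
gripper_width: 0.679
grasp_force: 64.7
```

Request:
send_rows(
  deltas="0 0 0.006 0; 0 0 0.012 0; 0 0 0.017 0; 0 0 0.02 0; 0 0 0.0205 0",
)

```text
t: 20.85
eef_pos: [0.506, -0.0535, 0.0398]
tool_rot: [-0.0, 0.638, 0.77, -0.0]
contact_force: [0.8, 0.2, -1.0]
gripper_width: 0.673
grasp_force: 64.7
```

Request:
send_rows(
  deltas="0 0 0.0005 0; 0 0 0.001 0; 0 0 0.001 0",
)

```text
t: 21.15
eef_pos: [0.5064, -0.0536, 0.0394]
tool_rot: [0.0, 0.638, 0.77, 0.0]
contact_force: [0.3, 0.4, -0.2]
gripper_width: 0.672
grasp_force: 64.7
```

Request:
send_rows(
  deltas="0 0 0.0005 0; 0 0 0.0005 0; 0 0 0.0005 0; 0 0 0.0005 0; 0 0 0.0005 0",
  claw=1,
)

```text
t: 21.65
eef_pos: [0.5064, -0.0536, 0.0389]
tool_rot: [0.0, 0.638, 0.77, 0.0]
contact_force: [0.4, -0.6, 1.7]
gripper_width: 1.002
grasp_force: 0.0
```

Request:
send_rows(
  deltas="0 0 -0.02 0; 0 0 -0.06 0; 0 0 -0.105 0; 0 0 -0.15 0; -0.02 0 -0.185 0",
)

```text
t: 22.15
eef_pos: [0.5103, -0.0704, 0.2267]
tool_rot: [0.001, 0.636, 0.772, 0.001]
contact_force: [0.5, -0.2, 0.0]
gripper_width: 0.999
grasp_force: 0.0
```

Request:
send_rows(
  deltas="-0.03 0.03 -0.01 2; -0.04 0.05 -0.01 4; -0.04 0.05 -0.01 4",
)

```text
t: 22.45
eef_pos: [0.5689, -0.1048, 0.2342]
tool_rot: [0.001, 0.665, 0.746, 0.001]
contact_force: [-0.4, 0.8, -0.5]
gripper_width: 1.003
grasp_force: 0.0
```

Run:
```python
from h import *
print(pose())
p=bot.read_camera("wrist"); W=world(p); save(p,"w8.png")
print(fit_rect(W,(.507,-.053),.036,.045,.14))
for s in (-.09,0,.05,.09):
    c=np.array([.5068,-.0528])+s*np.array([-.191,.982]); row=[]
    for w in (-.023,0.023):
        q=c+w*np.array([.982,.191]); m=np.hypot(W[...,0]-q[0],W[...,1]-q[1])<.004; row.append(round(float(np.median(W[m][:,2])),4) if m.any() else None)
    print(s,row)
print("wa",top_center(W,(.655,.016),.04,.05,.05),"wb",top_center(W,(.633,-.216),.04,.05,.05))
```

```text
(array([ 0.56889164, -0.10484321,  0.23420784]), np.float64(96.5590636482954))
{'c': (507.2, -53.0), 'L': 200.6, 'Wd': 60.8, 'long_yaw': -79.02, 'z': 39.9, 'mean': [505.6000061035156, -43.20000076293945], 'n': 15224}
-0.09 [0.0402, 0.0399]
0 [0.0399, 0.04]
0.05 [0.0399, 0.0401]
0.09 [0.0399, 0.0399]
wa ([656.1, 14.5, 25.0, 655.5, 14.5, 3260.0], 44.9) wb ([632.6, -216.2, 25.1, 632.2, -214.6, 1930.0], 44.9)
```

View pics/w8.png

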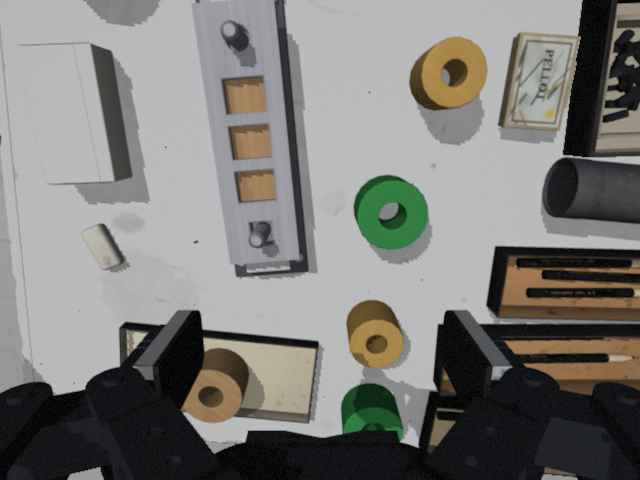

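Stencil is flat (40 mm everywhere) with both pins through, at (235,35) and (260,235). Next, the weight at (448,72).

Run:
```python
from h import *
plan((.656,.0145,.12,96.5),(.656,.0145,.022,96.5),step=.046)
```

```text
from [ 0.5672 -0.1035  0.2336] 96.71
0.0214 0.0204 0.0227 0.0; 0.0427 0.0408 0.0454 0.1; 0.0641 0.0612 0.0681 0.1; 0.0855 0.0816 0.0909 0.2; 0.1068 0.1020 0.1136 0.2
-0.0000 -0.0000 0.0327 0.0; -0.0000 -0.0000 0.0653 0.0; -0.0000 -0.0000 0.0980 0.0
```

Request:
send_rows(
  deltas="0.021 0.02 0.023 0; 0.043 0.041 0.045 0; 0.064 0.061 0.068 0; 0.0855 0.0815 0.091 0; 0.107 0.102 0.1135 0",
  claw=0.85,
)

```text
t: 23.0
eef_pos: [0.6545, 0.0166, 0.119]
tool_rot: [-0.001, 0.664, 0.748, -0.001]
contact_force: [-0.6, 0.2, -0.1]
gripper_width: 0.846
grasp_force: 0.0
```

Request:
send_rows(
  deltas="0 0 0 0; 0 0 0 0",
)

```text
t: 23.2
eef_pos: [0.6539, 0.0163, 0.1195]
tool_rot: [-0.001, 0.663, 0.749, -0.001]
contact_force: [0.6, 0.2, 0.1]
gripper_width: 0.85
grasp_force: 0.0
```

Run:
```python
from h import *
print(pose(),bot.get_obs()["gripper_width"]); plan((.656,.0145,.022,96.5))
```

```text
(array([0.65392758, 0.01633307, 0.11945331]), np.float64(96.92893791340074)) 0.8501723765668818
from [0.6539 0.0163 0.1195] 96.93
-0.0007 0.0006 0.0325 0.1; -0.0014 0.0012 0.0650 0.3; -0.0021 0.0018 0.0975 0.4
```

Request:
send_rows(
  deltas="-0.002 0.002 0.03 0; -0.002 0.002 0.06 0; -0.002 0.002 0.08 0; -0.002 0.002 0.092 0; -0.002 0.002 0.097 0",
)

```text
t: 23.7
eef_pos: [0.6569, 0.0122, 0.0231]
tool_rot: [-0.0, 0.665, 0.747, -0.001]
contact_force: [-0.2, -0.1, 0.8]
gripper_width: 0.852
grasp_force: 0.0
```

Request:
send_rows(
  deltas="0 0 0 0; 0 0 0 0; 0 0 0 0; 0 0 0 0; 0 0 0 0",
  claw=0,
  force=80,
)

```text
t: 24.2
eef_pos: [0.6584, 0.0134, 0.0249]
tool_rot: [0.001, 0.664, 0.748, 0.001]
contact_force: [-1.5, -0.2, 6.4]
gripper_width: 0.557
grasp_force: 83.9
```

Request:
send_rows(
  deltas="0 0 -0.01 0; 0 0 -0.04 0; 0 0 -0.075 0; 0 0 -0.09 0; 0 0 -0.095 0",
)

```text
t: 24.7
eef_pos: [0.6585, 0.0135, 0.1203]
tool_rot: [0.001, 0.664, 0.748, 0.001]
contact_force: [-0.3, 0.1, -4.6]
gripper_width: 0.558
grasp_force: 83.9
```

Run:
```python
from h import *
print(pose(),bot.get_obs()["gripper_width"])
p=bot.read_camera("wrist"); W=world(p); save(p,"w9.png")
t,_=pose(); print(top_center(W,t,t[2]+.015,t[2]+.03,.03))
plan((.4925,.0205,.125,101),step=.032)
```

```text
(array([0.65851626, 0.01348716, 0.12030141]), np.float64(96.75401884387584)) 0.5575251705553853
([657.7, 15.6, 29.3, 658.6, 17.1, 16592.0], 140.4)
from [0.658  0.0132 0.1196] 96.75
0.0044 -0.0272 -0.0009 -0.7; 0.0089 -0.0545 -0.0018 -1.4; 0.0133 -0.0817 -0.0027 -2.1; 0.0178 -0.1090 -0.0036 -2.8; 0.0222 -0.1362 -0.0045 -3.5
0.0061 -0.0269 -0.0009 -0.7
```

View pics/w9.png

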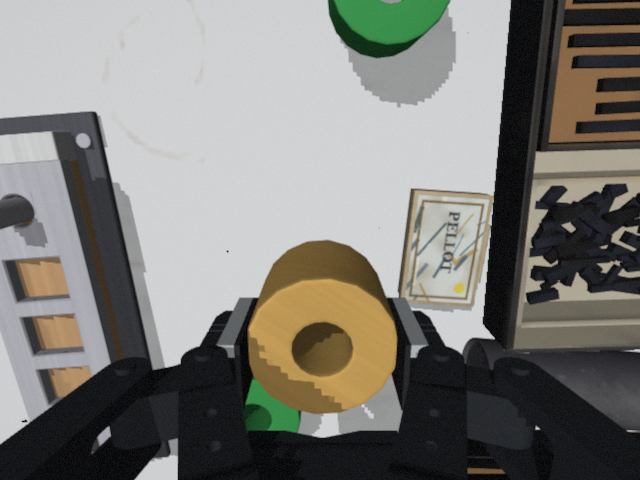

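The weight is held upright, with its bore at (322,348). I'll move over pin A and measure the bore centre from its rim.

Request:
send_rows(
  deltas="0.0045 -0.027 -0.001 -0.7; 0.009 -0.0545 -0.002 -1.4; 0.0135 -0.082 -0.003 -2.1; 0.018 -0.109 -0.0035 -2.8; 0.022 -0.136 -0.0045 -3.5",
)

```text
t: 25.25
eef_pos: [0.5174, 0.0189, 0.1211]
tool_rot: [-0.001, 0.641, 0.768, -0.001]
contact_force: [-0.2, 0.4, -3.7]
gripper_width: 0.556
grasp_force: 84.0
```

Request:
send_rows(
  deltas="0.006 -0.027 -0.001 -0.7; 0.006 -0.027 -0.001 -0.7; 0.006 -0.027 -0.001 -0.7",
)

```text
t: 25.55
eef_pos: [0.4913, 0.0198, 0.1229]
tool_rot: [-0.0, 0.636, 0.771, -0.001]
contact_force: [-0.2, 0.9, -3.7]
gripper_width: 0.555
grasp_force: 84.2
```

```bash
cat >> h.py <<'E'
def bore(seed=(322,348)):
    t,a=pose(); p=bot.read_camera("wrist"); W=world(p); u,v=seed
    Z=W[v-60:v+50,u-60:u+60]; q=Z[(abs(Z[...,2]-t[2]-.02)<.012)]
    h=np.histogram(q[:,2],60); z=float(h[1][h[0].argmax()]+ (h[1][1]-h[1][0])/2)
    z=float(np.median(q[abs(q[:,2]-z)<.002][:,2]))
    x,y,R,n=hole(p,W,z,seed,50,.004); r=np.radians(a); d=np.array([x,y])-t[:2]*1000
    # plane tilt of top ring
    m=np.hypot(W[...,0]*1000-x,W[...,1]*1000-y); Q=W[(m>11)&(m<23)&(abs(W[...,2]-z)<.004)]
    c=np.linalg.lstsq(np.c_[Q[:,:2]-Q[:,:2].mean(0),np.ones(len(Q))],Q[:,2],rcond=None)[0]
    print("tcp",t.round(4),round(a,2),"top z",round(z,4),"bore",round(x,1),round(y,1),round(R,1),"tilt deg",np.degrees(c[:2]).round(1),"in tool",d@[np.cos(r),np.sin(r)],d@[np.sin(r),-np.cos(r)])
    return p
E
python3 - <<'E'
from h import *
for i in range(2): p=bore()
E
```

```text
tcp [0.4913 0.0198 0.1229] 100.96 top z 0.1431 bore 491.7 22.7 9.1 tilt deg [-0.1 -0.1] in tool 2.7879895014311247 0.8884499114542588
tcp [0.4923 0.02   0.1232] 100.94 top z 0.1434 bore 492.7 23.1 9.1 tilt deg [ 0.  -0.2] in tool 2.9622145655309557 0.9160032254510615
```

Request:
send_rows(
  deltas="-0.0023 -0.0003 0.01 0; -0.0023 -0.0003 0.02 0; -0.0023 -0.0003 0.026 0; -0.0023 -0.0003 0.03 0; -0.0023 -0.0003 0.03 0",
)

```text
t: 26.15
eef_pos: [0.4919, 0.018, 0.0929]
tool_rot: [-0.001, 0.636, 0.771, -0.0]
contact_force: [-0.3, 0.1, -4.3]
gripper_width: 0.551
grasp_force: 84.2
```

Run:
```python
from h import *
p=bore()
```

```text
tcp [0.4919 0.018  0.0929] 100.97 top z 0.1132 bore 492.3 20.8 9.1 tilt deg [-0.1 -0.1] in tool 2.6898046602539627 0.8898054890405921
```

Aligned with pin A. Lower over it: bottom is at 68 mm and the target is 40.

Request:
send_rows(
  deltas="0 0 0.003 0; 0 0 0.006 0; 0 0 0.01 0; 0 0 0.014 0; 0 0 0.018 0",
)

```text
t: 26.7
eef_pos: [0.4924, 0.0179, 0.0754]
tool_rot: [-0.0, 0.636, 0.771, -0.0]
contact_force: [0.0, 0.2, -3.4]
gripper_width: 0.552
grasp_force: 84.2
```

Request:
send_rows(
  deltas="0 0 0.004 0; 0 0 0.007 0; 0 0 0.009 0; 0 0 0.0095 0; 0 0 0.0095 0",
)

```text
t: 27.2
eef_pos: [0.4924, 0.018, 0.0663]
tool_rot: [-0.0, 0.636, 0.771, 0.0]
contact_force: [0.7, -0.0, -4.4]
gripper_width: 0.554
grasp_force: 84.2
```

Run:
```python
from h import *
p=bore(); print(bot.get_obs()["contact_force"])
```

```text
tcp [0.4924 0.018  0.0663] 100.96 top z 0.0865 bore 492.7 20.9 9.1 tilt deg [ 0.  -0.1] in tool 2.8542858502961876 0.8536456358345943
[ 0.63918009 -0.02455025 -3.34334918]
```

Request:
send_rows(
  deltas="0 0 0.001 0; 0 0 0.0015 0; 0 0 0.0015 0",
)

```text
t: 27.55
eef_pos: [0.4924, 0.0179, 0.0648]
tool_rot: [0.0, 0.636, 0.771, 0.0]
contact_force: [-0.3, -0.4, -5.1]
gripper_width: 0.556
grasp_force: 84.5
```

Request:
send_rows(
  deltas="0 0 0 0; 0 0 0 0; 0 0 0 0; 0 0 0 0; 0 0 0 0",
  claw=0.9,
)

```text
t: 28.05
eef_pos: [0.4926, 0.018, 0.0649]
tool_rot: [0.0, 0.636, 0.771, 0.0]
contact_force: [0.7, 0.3, -0.7]
gripper_width: 0.896
grasp_force: 0.0
```

Request:
send_rows(
  deltas="0 0 -0.02 0; 0 0 -0.06 0; 0 0 -0.1 0; 0 0 -0.14 0; 0 0 -0.14 0",
)

```text
t: 28.55
eef_pos: [0.4956, 0.0188, 0.2099]
tool_rot: [0.004, 0.636, 0.771, 0.003]
contact_force: [0.4, 0.0, 0.3]
gripper_width: 0.9
grasp_force: 0.0
```

Run:
```python
from h import *
plan((.62,-.265,.21,95))
```

```text
from [0.4956 0.0188 0.2099] 100.96
-0.0432 0.0097 -0.0000 0.9; -0.0864 0.0195 -0.0000 1.7; -0.1296 0.0292 -0.0001 2.6; -0.1728 0.0390 -0.0001 3.4; -0.2159 0.0487 -0.0001 4.3
-0.0423 0.0129 -0.0000 0.9; -0.0847 0.0258 -0.0000 1.7
```

Request:
send_rows(
  deltas="-0.043 0.01 0 0.9; -0.086 0.02 0 1.7; -0.13 0.029 0 2.6; -0.173 0.039 0 3.4; -0.216 0.049 0 4.3",
)

```text
t: 29.05
eef_pos: [0.5818, -0.1866, 0.2041]
tool_rot: [-0.0, 0.665, 0.747, -0.0]
contact_force: [0.8, 0.3, 1.2]
gripper_width: 0.898
grasp_force: 0.0
```

Request:
send_rows(
  deltas="-0.042 0.013 0 0.9; -0.085 0.026 0 1.7; -0.085 0.026 0 1.7; -0.085 0.026 0 1.7",
)

```text
t: 29.45
eef_pos: [0.6168, -0.2671, 0.2034]
tool_rot: [-0.001, 0.677, 0.736, -0.0]
contact_force: [-0.8, 0.2, 0.4]
gripper_width: 0.901
grasp_force: 0.0
```

Run:
```python
from h import *
p=bot.read_camera("wrist"); W=world(p); print(pose())
(x,y,R,*_),z=top_center(W,(.633,-.216),.041,.05,.045); print(x,y,R,z)
plan((x/1000,y/1000-.001,.11,95));
```

```text
(array([ 0.61691306, -0.26529944,  0.2038855 ]), np.float64(94.9890391182458))
632.9 -216.5 24.9 44.9
from [ 0.6169 -0.2653  0.2039] 94.99
0.0154 0.0067 0.0313 -0.0; 0.0308 0.0134 0.0626 -0.0; 0.0462 0.0201 0.0939 -0.0
```

Request:
send_rows(
  deltas="0.0155 0.0065 0.031 0; 0.031 0.0135 0.063 0; 0.0475 0.02 0.094 0; 0.0475 0.02 0.13 0; 0.0475 0.02 0.15 0",
  claw=0.85,
)

```text
t: 30.0
eef_pos: [0.6314, -0.2135, 0.0522]
tool_rot: [-0.002, 0.674, 0.739, -0.0]
contact_force: [-1.1, -0.1, 0.3]
gripper_width: 0.847
grasp_force: 0.0
```

Request:
send_rows(
  deltas="0 0 0.015 0; 0 0 0.025 0; 0 0 0.03 0; 0 0 0.031 0",
)

```text
t: 30.4
eef_pos: [0.6333, -0.217, 0.0241]
tool_rot: [0.0, 0.676, 0.737, 0.0]
contact_force: [0.1, 0.6, 0.3]
gripper_width: 0.852
grasp_force: 0.0
```

Request:
send_rows(
  deltas="0 0 0 0; 0 0 0 0; 0 0 0 0; 0 0 0 0; 0 0 0 0",
  claw=0,
  force=80,
)

```text
t: 30.9
eef_pos: [0.6339, -0.2174, 0.0254]
tool_rot: [0.001, 0.676, 0.737, 0.0]
contact_force: [-1.0, 0.1, 5.9]
gripper_width: 0.56
grasp_force: 82.7
```

Request:
send_rows(
  deltas="0 0 -0.01 0; 0 0 -0.04 0; 0 0 -0.075 0; 0 0 -0.095 0; 0 0 -0.105 0",
)

```text
t: 31.4
eef_pos: [0.6341, -0.2173, 0.1316]
tool_rot: [0.002, 0.676, 0.737, 0.001]
contact_force: [0.0, -0.5, -3.6]
gripper_width: 0.564
grasp_force: 83.6
```

Run:
```python
from h import *
print(bot.get_obs()["gripper_width"]); plan((.5205,-.1285,.13,101),step=.035)
```

```text
0.5644015500549904
from [ 0.6341 -0.2173  0.1316] 94.95
0.0197 -0.0211 0.0003 -1.2; 0.0393 -0.0422 0.0006 -2.4; 0.0590 -0.0633 0.0010 -3.6; 0.0786 -0.0844 0.0013 -4.8; 0.0983 -0.1055 0.0016 -6.0
```

Request:
send_rows(
  deltas="0.02 -0.021 0 -1.2; 0.039 -0.042 0 -2.4; 0.059 -0.063 0 -3.6; 0.0785 -0.0845 0 -4.8; 0.098 -0.1055 0 -6",
)

```text
t: 31.9
eef_pos: [0.5177, -0.128, 0.1282]
tool_rot: [-0.001, 0.636, 0.772, -0.0]
contact_force: [-0.4, 1.0, -3.7]
gripper_width: 0.562
grasp_force: 83.6
```

Request:
send_rows(
  deltas="0 0 0 0; 0 0 0 0; 0 0 0 0",
)

```text
t: 32.2
eef_pos: [0.5201, -0.1294, 0.1288]
tool_rot: [0.0, 0.637, 0.771, 0.0]
contact_force: [-0.4, -0.2, -3.7]
gripper_width: 0.565
grasp_force: 83.7
```

Run:
```python
from h import *
print(bot.get_obs()["gripper_width"])
for i in range(2): p=bore()
```

```text
0.565252700368178
tcp [ 0.5201 -0.1294  0.1288] 100.9 top z 0.1484 bore 520.4 -127.1 9.1 tilt deg [ 0.  -0.2] in tool 2.159506555892525 0.7712564278231272
tcp [ 0.5202 -0.1294  0.1288] 100.89 top z 0.1483 bore 520.6 -127.3 9.1 tilt deg [ 0.  -0.1] in tool 2.0380508875556558 0.7891773082620924
```

Request:
send_rows(
  deltas="0.0012 0.0007 0.012 0; 0.0012 0.0007 0.024 0; 0.0012 0.0007 0.031 0; 0.0012 0.0007 0.035 0; 0.0012 0.0007 0.035 0",
)

```text
t: 32.8
eef_pos: [0.5194, -0.1272, 0.0928]
tool_rot: [-0.001, 0.636, 0.771, -0.0]
contact_force: [-0.5, -0.3, -3.7]
gripper_width: 0.559
grasp_force: 83.7
```

Run:
```python
from h import *
p=bore(); print(bot.get_obs()["gripper_width"])
```

```text
tcp [ 0.5194 -0.1272  0.0928] 100.97 top z 0.1125 bore 519.8 -124.8 9.1 tilt deg [-0.1 -0.1] in tool 2.282303780759451 0.8024032429355646
0.5625377381576695
```

Request:
send_rows(
  deltas="-0.0009 0.0007 0.003 0; -0.0009 0.0007 0.006 0; -0.0009 0.0007 0.01 0; -0.0009 0.0007 0.014 0; -0.0009 0.0007 0.018 0",
)

```text
t: 33.35
eef_pos: [0.5208, -0.1281, 0.0755]
tool_rot: [-0.0, 0.636, 0.771, -0.0]
contact_force: [-0.1, -0.8, -3.4]
gripper_width: 0.56
grasp_force: 83.7
```

Request:
send_rows(
  deltas="0 0 0.004 0; 0 0 0.007 0; 0 0 0.0085 0; 0 0 0.0085 0",
)

```text
t: 33.75
eef_pos: [0.5207, -0.1281, 0.0671]
tool_rot: [-0.0, 0.636, 0.771, -0.0]
contact_force: [-0.2, -0.3, -3.2]
gripper_width: 0.558
grasp_force: 83.7
```

Run:
```python
from h import *
p=bore(); print(bot.get_obs()["contact_force"])
```

```text
tcp [ 0.5207 -0.1281  0.0671] 100.96 top z 0.0867 bore 521.0 -125.5 9.1 tilt deg [-0.  -0.2] in tool 2.41085831778308 0.7770481058120116
[ 0.01358828 -0.30057062 -3.71308801]
```

Request:
send_rows(
  deltas="0 0 0.001 0; 0 0 0.0017 0; 0 0 0.0017 0",
)

```text
t: 34.1
eef_pos: [0.5208, -0.1281, 0.0656]
tool_rot: [-0.0, 0.636, 0.771, -0.0]
contact_force: [0.2, -0.1, -3.4]
gripper_width: 0.56
grasp_force: 83.7
```

Request:
send_rows(
  deltas="0 0 0 0; 0 0 0 0; 0 0 0 0; 0 0 0 0; 0 0 0 0",
  claw=0.9,
)

```text
t: 34.6
eef_pos: [0.521, -0.1281, 0.0657]
tool_rot: [0.0, 0.636, 0.771, 0.0]
contact_force: [-0.3, 0.6, 0.1]
gripper_width: 0.901
grasp_force: 0.0
```

Request:
send_rows(
  deltas="0 0 -0.02 0; 0 0 -0.06 0; 0 0 -0.1 0; 0 0 -0.14 0; -0.03 0.01 -0.17 0",
)

```text
t: 35.1
eef_pos: [0.5362, -0.1517, 0.2387]
tool_rot: [0.0, 0.634, 0.773, 0.001]
contact_force: [0.9, -0.8, 0.1]
gripper_width: 0.904
grasp_force: 0.0
```

Request:
send_rows(
  deltas="-0.03 0.01 0 0; -0.06 0.02 0 0; -0.06 0.02 0 0; -0.06 0.02 0 0",
)

```text
t: 35.5
eef_pos: [0.5672, -0.2109, 0.2351]
tool_rot: [-0.001, 0.637, 0.771, 0.0]
contact_force: [0.4, -0.0, -0.5]
gripper_width: 0.905
grasp_force: 0.0
```

Run:
```python
from h import *
p=bot.read_camera("wrist"); W=world(p); save(p,"w10.png"); print(pose())
for c in ((.4924,.0206),(.521,-.1259)): print(top_center(W,c,.08,.09,.035))
print(fit_rect(W,(.507,-.053),.036,.045,.14))
p=bot.read_camera("top"); W=world(p); print("roll",top_center(W,(.482,-.288),.035,.05,.05))
```

```text
(array([ 0.56704313, -0.20984476,  0.23530404]), np.float64(100.99445606319173))
([0.0, 0.0, 0.0, nan, nan, 0.0], nan)
([523.5, -125.9, 25.1, 523.6, -125.6, 3961.0], 84.9)
{'c': (517.2, -105.7), 'L': 91.9, 'Wd': 59.8, 'long_yaw': -79.14, 'z': 39.9, 'mean': [517.4000244140625, -87.0999984741211], 'n': 3913}
roll ([478.9, -258.9, 0.0, 478.9, -258.9, 1.0], 36.0)h.py:33: RuntimeWarning: Mean of empty slice.
  return np.round([x,y,R,*P.mean(0),len(P)],1).tolist(), round(float(np.median(W[m][:,2]))*1000,1)
  ret = um.true_divide(
  return _methods._mean(a, axis=axis, dtype=dtype,
  ret = ret.dtype.type(ret / rcount)
```

View pics/w10.png

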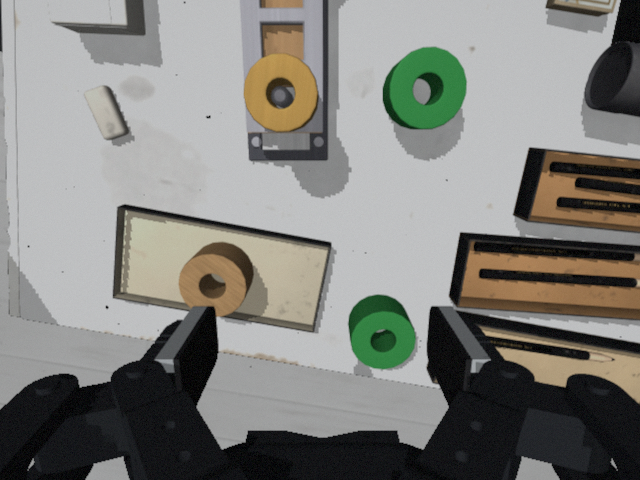

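Weight B is flat on the stencil at (281,93), top at 84.9 mm, and the roll is in the tray at (215,280). I'll check weight A's end before handing in.

Request:
send_rows(
  deltas="0.045 -0.01 0 0; 0.09 -0.02 0 0; 0.13 -0.03 0 0; 0.13 -0.03 0 0; 0.13 -0.03 0 0",
)

```text
t: 36.1
eef_pos: [0.5127, -0.0873, 0.236]
tool_rot: [0.001, 0.635, 0.773, -0.0]
contact_force: [0.8, 0.2, -0.3]
gripper_width: 0.9
grasp_force: 0.0
```

Run:
```python
from h import *
p=bot.read_camera("wrist"); W=world(p); save(p,"w11.png"); print(pose())
for c in ((.4924,.0206),(.521,-.1259)): print(top_center(W,c,.08,.09,.035))
print(fit_rect(W,(.507,-.053),.036,.045,.14),fit_rect(W,(.507,-.053),.026,.036,.14))
```

```text
(array([ 0.51309841, -0.08873466,  0.23583868]), np.float64(101.01930776541265))
([493.1, 19.4, 25.0, 493.1, 19.7, 4168.0], 84.9)
([523.3, -125.8, 24.9, 523.2, -124.6, 2772.0], 84.9)
{'c': (507.4, -53.1), 'L': 199.8, 'Wd': 60.2, 'long_yaw': -79.04, 'z': 40.0, 'mean': [505.8999938964844, -49.5], 'n': 7790} {'c': (378.0, -48.4), 'L': 106.0, 'Wd': 25.9, 'long_yaw': -81.8, 'z': 34.0, 'mean': [381.3999938964844, -53.5], 'n': 3665}
```

View pics/w11.png

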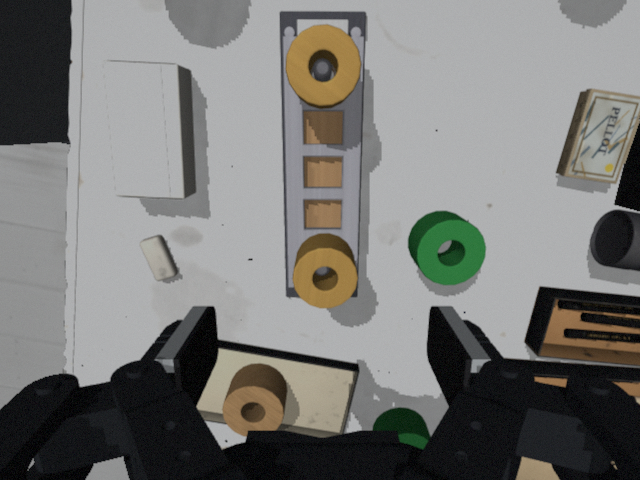

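Both weights stand flat over the pins, at (323,65) and (325,270), on the stencil and packer. The roll is in the tray. Handing in.

```bash
python3 -c "
from station import bot
print(bot.hand_in())"
```

```text
the job is handed in; nothing more can be done
None
```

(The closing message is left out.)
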